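# Clamp a steel plate with a cam screw and hex key

### The job

Clamp the steel plate in the fixture for filing: take the larger T-handled hex key from its stand, feel it gently into the socket of the cam screw until it is fully home, and only then turn it clockwise until the plate is pressed flat against the stop bar with about 0.55 N m on the key (hand-snug, not forced). Then pull the key out, stand it back upright in its own hole, and leave the other things alone.

Things in the scene. Friction and masses are not known exactly. Their poses are not given: they have to be found in the camera images.
- fixture: Dark steel base plate 130 x 200 x 12 mm, fixed. Origin: centre of its underside; x along the short side, y along the long side. In its -y half the cam screw, a round steel head 38 mm across with a hexagonal socket in its top; in its +y half a steel stop bar 120 x 26 x 24 mm across it, faced with rubber, its exact place not measured. At the screw's rest stop two opposite corners of the socket lie along the fixture's x axis.
- socket (a point): Centre of the socket's mouth, on the screw's vertical axis, 44 mm above the board, at (0, -62, 44) mm in the fixture's frame. Its axes do not turn with the screw. Socket 20.2 mm across flats, 14 mm deep, flat bottom. The screw starts slack, anywhere from 0.25 to 1.0 rad clockwise (seen from above) of its rest stop; this angle is not measured. The plate is tight before 1.8 rad.
- cam_axis (a point): Point on the screw's axis, 18 mm above the board, in a brass eccentric disc (radius 20 mm, 6 mm off the axis) that pushes the plate towards the fixture's +y as the screw is turned clockwise. It turns freely at up to 0.25 N m; once the cam bears on the plate the torque rises: 0.4 N m is still too loose, 0.55 N m right, over 0.75 N m too hard. It stays where it is left.
- work_plate: Blue-grey steel plate 100 x 75 x 8 mm, 0.36 kg, lying loose on the fixture's base plate between the cam and the stop bar with a little play. Origin: centre of its underside; x along its 100 mm side.
- hex_key: Larger T-handled hex key, 0.25 kg, tip down in its stand. Origin: centre of its tip; z up. Shank 19 mm across flats, two corners along the key's x, 75 mm long, last 3 mm bevelled to 18.2 mm. Black crossbar 90 (x) x 16 (y) x 26 mm, z = 75 to 101 mm. It enters only within about 0.15 rad of the socket's angle (else it stands on the rim) and then has 0.12 rad of play.
- key_stand: Wooden block 70 x 160 x 50 mm, fixed. Origin: centre of its underside; the holes lie along its y.
- key_hole (a point): Centre of the mouth of the larger key's round hole, 24.5 mm in diameter and 45 mm deep, in the top of the stand, 50 mm above the board.
- small_key: The smaller T-handled hex key (10 mm shank, 62 mm long; handle 60 x 12 x 18 mm), loose in the stand's other hole, 90 mm from the larger key. Origin: centre of its tip. Leave alone.
- try_square: Steel engineer's square 116 x 70 x 16 mm lying on the board. Leave alone.
- tape_roll: Roll of masking tape 80 mm across, 25 mm high, lying on the board. Leave alone.
Not all that is in view belongs to the job. Leave any orange look-alike of the work_plate alone.

How it is judged (in metres and radians):
On the way, in this order (a step that is already met when the one before it is completed fails the run):
1. the hex key is fully home in the cam screw's socket (tip within 2.5 mm of the bottom, upright) while the plate is still loose (under 8 N) (z of hex_key in the frame of socket below -0.0115 m and horizontal distance between hex_key and socket below 0.004 m and angle between hex_key's own z axis and vertical below 0.12 rad and contact force between fixture and work_plate below 8 N), for 0.2 s.
2. with the key still fully home, the cam presses the plate against the stop bar (more than 14 N between fixture and plate) (z of hex_key in the frame of socket below -0.0115 m and horizontal distance between hex_key and socket below 0.004 m and angle between hex_key's own z axis and vertical below 0.12 rad and contact force between fixture and work_plate above 14 N), for 0.2 s.
At the end, for the whole second after the job is handed in: The plate lies flat, square in the fixture against the stop bar (within 0.03 rad) and clamped by the cam with more than 14 N; the larger key stands at rest and upright (within 0.15 rad) in its own hole, its tip at least 40 mm below the mouth (contact force between fixture and work_plate above 14 N and angle between the y axis of work_plate and the y axis of fixture, either way round below 0.03 rad and angle between work_plate's own z axis and vertical below 0.05 rad and linear speed of work_plate below 0.02 m/s and horizontal distance between hex_key and key_hole below 0.008 m and z of hex_key in the frame of key_hole below -0.04 m and angle between hex_key's own z axis and vertical below 0.15 rad and linear speed of hex_key below 0.03 m/s); the robot touches nothing.
It fails at once if the key presses on the fixture or screw with more than 30 N while it is being seated (not fully home, plate still loose) (contact force between hex_key and fixture above 30 N and z of hex_key in the frame of socket above -0.0115 m and contact force between fixture and work_plate below 8 N).
It fails at once if the plate is squeezed in the fixture with more than 48 N (contact force between fixture and work_plate above 48 N).
It fails at once if the smaller key, the square or the tape is moved more than 20 mm (distance of any of small_key, try_square, tape_roll from where it was at the start of the episode above 0.02 m).
It also fails if it takes over 72 s, if anything falls off the work surface, if the arm or the gripper's body presses on something with over 40 N, if the wrist force passes 120 N, or if a joint passes its speed limit or range.

### The arm

A 6-joint arm with a two-finger parallel gripper is mounted at the origin on a cart in front of the work surface, level with it; the furniture and walls round the work are solid. World frame = base frame: x ahead of the robot, y to its left, z up, the work surface at z = 0. Lengths are in m, angles in degrees, forces in N, time in s.
With the tool pointing down it reaches from about 0.425 to 0.925 m from the base axis. Payload 12.5 kg.
Tool frame: the origin (TCP) lies at the very end of the fingers, on their centre line; the grasp point (between the pads) lies 19 mm behind it; z points along the fingers, y is the line along which they close (so a half turn about z gives the same grasp; the last joint's range is limited). The gripper opens to 85 mm and grips with 20 to 120 N. Pads are 22 mm wide; open, the fingers measure 114 mm over their backs; the gripper's body (76 mm by 85 mm) begins 54 mm behind the grasp point. The pads swing forward as they close: fully open they stand 13 mm farther back than shut.
Start: joints at [-6.05, 28.126, 89.318, -0, 62.55, -6.05], TCP at [0.625, 0, 0.231] pointing down, gripper open.
Joint ranges: [-177.58, 177.58], [-47.91, 125.51], [2.72, 160], [-65.01, 245.01], [3.68, 167.84], [-153.87, 153.87]. Speed limits (degrees/s): [127.2, 127.2, 159.86, 180, 180, 180].

### API

Orientations are given as [roll, pitch, yaw] about the fixed x, y, z axes, in that order (R = Rz(yaw) Ry(pitch) Rx(roll)).
In Python, from workcell import arm gives the robot as it stands.
- The arm moves only by the tool jog_arm, never from a script. Its argument "plan" is a list of rows, each a list of 2 entries, a list of its own where there are three numbers: the shift along the tool's x, y, z in cm, then the turn about the tool's z in rad. A call has 1 to 5 rows; each row is the pose to reach, as a shift and turn from the pose commanded when the call began, along the tool's axes at that moment; what a row does not reach only later rows make up. A row lasts 1/8 s, in which the tool goes at most 62.5 mm and 10.7 degrees, less where a joint would pass 70% of its speed; a pose out of reach is approached as far as the arm can. A call with a gripper value outside its range is refused whole. "gripper" is the opening, from 0 (shut) to 1 (fully open), set as the call begins (left out, the last holds). The fingers move at their own pace and stop on an object; the grip force is fixed at half the most. Time passes only in rows, so rows that repeat a pose let the fingers close. It gives the time, the measured TCP pose, the force, the opening and the grip force at its end, in the units of the state.
- arm.state(): the state, without advancing time (a new reading comes with each control period).
- arm.grab_frame(name): name is "scene" or "side" or "wrist"; returns the picture (400x640x3 uint8, red, green, blue); there is no depth.
- arm.calibration(name): a dict with "fov_y" (degrees; the focal length in pixels is half the picture's height over the tangent of half this angle, whatever the lens; pixels are square), "cx", "cy" (the principal point, pixels), "world_to_cam" (4x4, takes a point from world to camera coordinates); the wrist camera has in their place "hand_eye" (4x4, takes a point from camera to tool coordinates, whose origin is the TCP and whose axes are the flange's). Camera axes: x right, y down, z forward; pixel columns grow to the right and rows downward; lengths in m; the calibration is good to about 2 mm. A picture is of the moment at which its call begins: read the wrist's pose just before it. calibration takes no time and is no camera call.
- arm.close_job(): hands the job in; it is judged then, once.
Trained networks look in the newest picture that a camera, given by its name, has taken for a name from the list of things; names that differ only in an ending like _2 or _b are one class to them, and where a whole thing is asked for, a point or a joint stands for the part that bears it (a point fixed in the world has none). Each returns a list of dicts, best first, with "conf" (0 to 1); they miss things now and then, are a little off and sometimes report something else, mostly with a low value. They report only what shows in the picture. A call takes as long as a camera call. They do not tell look-alikes from the thing itself.
- arm.cut_out(camera, target): "region" (400x640 bool, what is visible of it) and "extent" ([left, top, width, height] in pixels, round what is visible of it).
- arm.pinpoint(camera, target): "uv" ([column, row] in pixels: a listed point, or the origin of a listed thing).
The state is a dict: "t": time; "q": joint angles; "dq": joint speeds; "joint_torque": joint torques, N m; "ee_pos": TCP position; "ee_rot": TCP orientation; "force": force on the tool from outside, world axes, zero at the start; "ft_torque": the same for the moment, N m; "gripper_width": opening from 0.0 (shut) to 1.0 (fully open); "gripper_force": force on a finger pad.
Only numpy, scipy, OpenCV 4.12 (cv2) and the standard library are available. Lean on these libraries where they do the work, as an engineer would, in place of code of your own. Each camera call takes 0.05 s, during which the arm holds its last target. There are 200 camera calls.

## Working session

There is one attempt and no reset: what is moved stays moved. The work goes in short steps, Python scripts to look and compute and a tool call to move; the robot and the scene stay as the last step left them, time stands still between calls to the robot, and variables do not carry over. Pictures are saved under pics/ and viewed, at most 10 in all, crops included, and the job is handed in when it is done.

Besides the shell and the picture viewer there is one more tool, called after ">>>" in YAML: its name, and indented under it one key for each argument. jog_arm: Moves the arm, as the interface text tells. Its arguments: {"type":"object","properties":{"plan":{"type":"array"},"gripper":{"type":"number"}},"required":["plan"]}

```bash
mkdir -p pics; cat > h.py <<'E'
import numpy as np, cv2
from workcell import arm
from scipy.spatial.transform import Rotation as R
def cam(name, st=None):
    c=arm.calibration(name); f=200/np.tan(np.radians(c["fov_y"])/2)
    if name=="wrist":
        T=np.eye(4); T[:3,:3]=R.from_euler("xyz",st["ee_rot"],degrees=True).as_matrix(); T[:3,3]=st["ee_pos"]
        W=np.linalg.inv(T@np.array(c["hand_eye"]))
    else: W=np.array(c["world_to_cam"])
    return f,c.get("cx",320),c.get("cy",200),W
def ray(C,uv):
    f,cx,cy,W=C; Ci=np.linalg.inv(W)
    d=Ci[:3,:3]@np.array([(uv[0]-cx)/f,(uv[1]-cy)/f,1]); return Ci[:3,3],d/np.linalg.norm(d)
def onz(C,uv,z):
    o,d=ray(C,uv); return o+d*(z-o[2])/d[2]
def proj(C,p):
    f,cx,cy,W=C; q=W[:3,:3]@np.array(p)+W[:3,3]; return np.array([cx+f*q[0]/q[2],cy+f*q[1]/q[2]])
def tri(rs):
    A=0;b=0
    for o,d in rs:
        P=np.eye(3)-np.outer(d,d); A=A+P; b=b+P@o
    p=np.linalg.solve(A,b); return p,[float(np.linalg.norm((np.eye(3)-np.outer(d,d))@(p-o))) for o,d in rs]
def snap(name,fn=None):
    st=arm.state(); im=arm.grab_frame(name)
    if fn: cv2.imwrite("pics/"+fn,cv2.cvtColor(im,cv2.COLOR_RGB2BGR))
    return cam(name,st),im
E
python3 - <<'E'
from h import *
np.set_printoptions(precision=4,suppress=True)
print(arm.state())
print(arm.calibration("wrist"))
res={}
for n in ["scene","side","wrist"]:
    C,im=snap(n,n+"0.png"); 
    for t in ["socket","key_hole","hex_key","small_key","fixture","work_plate"]:
        r=arm.pinpoint(n,t); print(n,t,[(np.round(x["uv"],1),round(x["conf"],2)) for x in r[:3]])
        if r: res.setdefault(t,[]).append((n,ray(C,r[0]["uv"])))
for t,l in res.items():
    if len(l)>1: print(t,[a for a,_ in l],*tri([b for _,b in l]))
print(arm.state()["t"])
a=cv2.imread("pics/scene0.png");b=cv2.imread("pics/side0.png")
cv2.imwrite("pics/both.png",cv2.resize(np.vstack([a,b]),None,fx=.75,fy=.75))
E
```

```text
{'t': 0.0, 'q': array([-6.0498, 28.1662, 89.352 , -0.0016, 62.5518, -6.0522]), 'dq': array([-0.0136,  0.0492, -0.0107, -0.079 , -0.0075,  0.046 ]), 'joint_torque': array([ -0.0003, -61.8447, -26.1597,  -0.0001,   0.004 ,  -0.    ]), 'ee_pos': array([0.6247, 0.    , 0.2307]), 'ee_rot': array([-179.9304,   -0.0059,   90.0032]), 'force': array([ 0.3644, -0.0547,  0.8633]), 'ft_torque': array([-0.0066, -0.0123, -0.028 ]), 'gripper_force': 0.0, 'gripper_width': 0.99776021189581}
{'fov_y': 71.11600476420257, 'cx': 323.0189224896476, 'cy': 196.85590304141041, 'hand_eye': array([[-0.0001, -0.9451, -0.3269,  0.085 ],
       [ 1.    ,  0.0001, -0.0004, -0.0002],
       [ 0.0005, -0.3269,  0.9451, -0.1428],
       [ 0.    ,  0.    ,  0.    ,  1.    ]])}
scene socket []
scene key_hole [(array([338.6, 274. ]), 0.94)]
scene hex_key [(array([336. , 286.7]), 0.59)]
scene small_key [(array([372.3, 309.2]), 0.71), (array([267. , 225.3]), 0.26)]
scene fixture [(array([257.6, 220. ]), 0.81), (array([335.1, 285.8]), 0.45)]
scene work_plate [(array([262. , 217.7]), 0.83), (array([205.1, 181.1]), 0.56)]
si
[... 477 characters left out ...]
4,  81.1]), 0.76)]
key_hole ['scene', 'side', 'wrist'] [ 0.489  -0.187   0.0426] [0.004053350896754788, 0.0057522213855780565, 0.0026187182390991787]
hex_key ['scene', 'side', 'wrist'] [ 0.4835 -0.0688  0.0122] [0.10365302916994817, 0.05333282228527492, 0.1256360152960232]
small_key ['scene', 'wrist'] [ 0.4793 -0.2523 -0.0038] [0.030711458885486008, 0.03071145888548601]
fixture ['scene', 'side'] [ 0.4817  0.1183 -0.0056] [0.005184401121336056, 0.005184401121336165]
work_plate ['scene', 'side', 'wrist'] [0.4848 0.1058 0.0082] [0.0026889145673156807, 0.003825828942962327, 0.0015456732861501815]
socket ['side', 'wrist'] [0.4597 0.0531 0.037 ] [0.0001913135437453829, 0.00019131354374543093]
1.05
```

View pics/both.png

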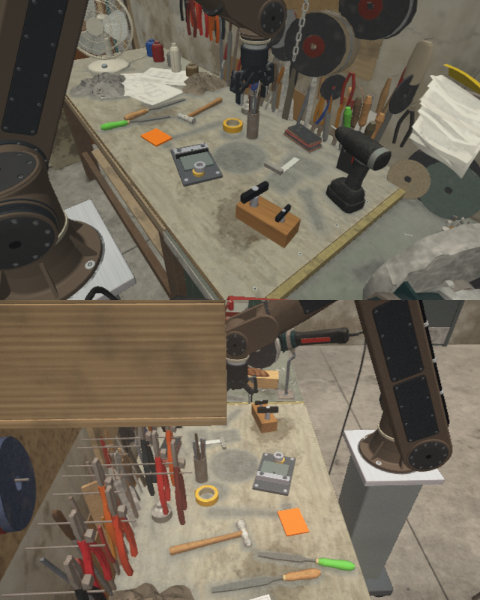

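View pics/wrist0.png

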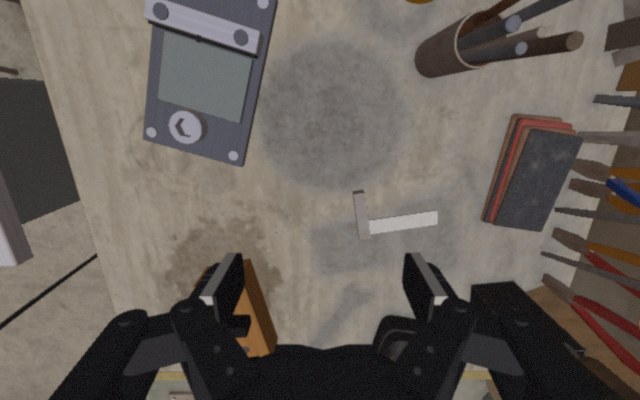

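The scene picture shows the stand with the two black keys at full-resolution pixels (338,257) for the larger handle and (378,282) for the smaller. The larger key fits because its handle is longer and it sits at the +y end. The fixture is at (262,218). The orange look-alike plate at (205,181) is to be left alone. Next I move above the stand for a close look.

>>> jog_arm:
  plan:
    - [[-4, -3.5, -1], 0]
    - [[-9, -7, -2], 0]
    - [[-14, -11, -3], 0]
    - [[-17, -13.5, -4], 0]
    - [[-17, -13.5, -4], 0]

```text
t: 1.68
ee_pos: [0.489, -0.1718, 0.2723]
ee_rot: [179.9, 0.1, 89.8]
force: [1.3, 0.2, -0.2]
gripper_width: 1.001
gripper_force: 0.0
```

```bash
python3 - <<'E'
from h import *
np.set_printoptions(precision=4,suppress=True)
C,im=snap("wrist","w1.png"); print(arm.state()["ee_pos"])
for t in ["key_hole","hex_key","small_key"]:
    print(t,[(np.round(x["uv"],1),round(x["conf"],2),onz(C,x["uv"],.05 if t=="key_hole" else .005)) for x in arm.pinpoint("wrist",t)[:3]])
for t in ["hex_key","small_key","key_stand"]:
    for x in arm.cut_out("wrist",t)[:2]:
        m=x["region"].astype(np.uint8); print(t,x["extent"],round(x["conf"],2),m.sum(),cv2.minAreaRect(cv2.findNonZero(m)))
E
```

```text
[ 0.4897 -0.1708  0.2718]
key_hole [(array([325.7, 197.6]), 0.4, array([ 0.4925, -0.2145,  0.05  ]))]
hex_key [(array([322.5, 171.3]), 0.62, array([ 0.4881, -0.1883,  0.005 ]))]
small_key [(array([332.3, 226.9]), 0.9, array([ 0.5035, -0.2803,  0.005 ]))]
hex_key [282.8, 167.0, 76.0, 30.6] 0.75 1468 ((321.0, 182.0), (28.0, 76.0), 90.0)
small_key [313.4, 234.0, 42.9, 19.3] 0.97 578 ((334.80035400390625, 240.53526306152344), (19.40602684020996, 43.909759521484375), 79.99201965332031)
key_stand [288.7, 143.0, 73.6, 118.0] 0.67 4154 ((325.80767822265625, 200.5384521484375), (113.94347381591797, 54.71640396118164), 78.69007110595703)
```

View pics/w1.png

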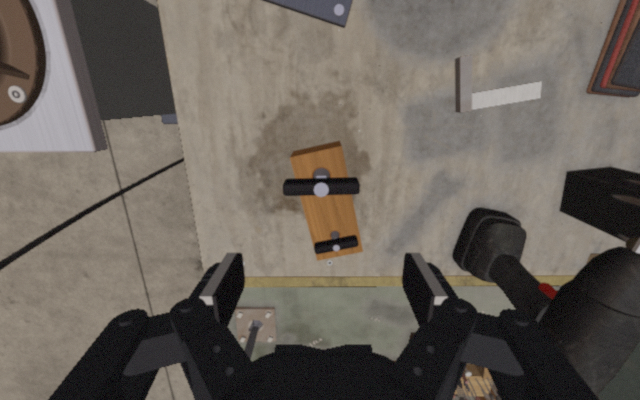

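The picture shows the larger crossbar centred at (321,187), lying nearly along image x, with its hole at (321,174). The smaller key is at (336,245), its crossbar tilted about 10°. Next, a look at the socket from close by before I grasp anything.

>>> jog_arm:
  plan:
    - [[5.5, -0.8, 0], 0]
    - [[11, -1.5, 2], 0]
    - [[17, -2.2, 4], 0]
    - [[22, -2.8, 6], 0]
    - [[23.5, -3, 7], 0]

```text
t: 2.65
ee_pos: [0.4592, 0.0678, 0.2003]
ee_rot: [-179.9, -0.0, 90.2]
force: [0.7, -0.5, 2.2]
gripper_width: 0.998
gripper_force: 0.0
```

```bash
python3 - <<'E'
from h import *
np.set_printoptions(precision=4,suppress=True)
for i in range(1): arm.grab_frame("wrist")
C,im=snap("wrist","w2.png"); st=arm.state(); print(st["ee_pos"],st["ee_rot"],st["q"],st["dq"])
np.save("w2C.npy",np.array([C[0],C[1],C[2],*C[3].ravel()]))
for t,z in [("socket",.044),("cam_axis",.018),("fixture",0),("work_plate",.012)]:
    print(t,[(np.round(x["uv"],1),round(x["conf"],2),onz(C,x["uv"],z)) for x in arm.pinpoint("wrist",t)[:3]])
p=proj(C,[.46,.053,.044]); u,v=p.astype(int); print(u,v)
cv2.imwrite("pics/w2b.png",cv2.cvtColor(np.hstack([cv2.resize(im,(400,250)),cv2.resize(im[max(v-50,0):v+50,max(u-50,0):u+50],(400,400),interpolation=2)[:250*2][75:325]]),cv2.COLOR_RGB2BGR))
E
```

```text
[0.4596 0.0664 0.2005] [-179.9055   -0.0003   90.1684] [  0.0576  17.5094 113.1786   0.0001  49.4065  -0.1109] [-2.9144 -1.0169 -1.6712 -0.3448  1.4171 -1.9334]
socket [(array([330.2, 192.2]), 0.95, array([0.4664, 0.0551, 0.044 ]))]
cam_axis [(array([326.1, 187.5]), 0.72, array([0.4621, 0.0526, 0.018 ]))]
fixture []
work_plate [(array([344.9, 142.8]), 0.81, array([0.4838, 0.1056, 0.012 ]))]
324 193
```

View pics/w2.png

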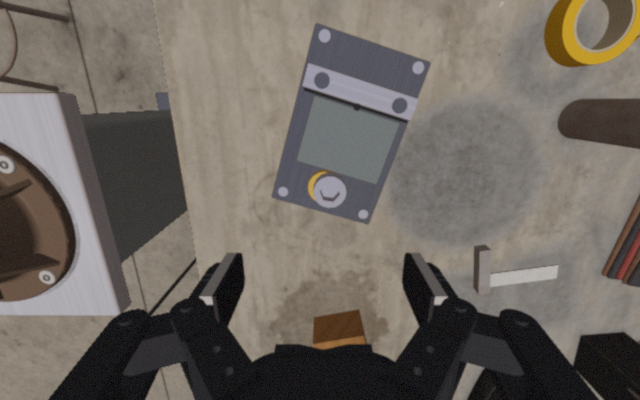

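The fixture is in full view. The screw head is at (330,191) with the hexagon dark inside, and the brass cam at (317,184) sticks out to the upper left. I'll rectify the picture to read the angles.

```bash
cat >> h.py <<'E'
def rect(C,im,c,z,half,ppm):
    # top view: right=+x, up=+y ; ppm px per metre
    n=int(2*half*ppm); s=[(-half,half),(half,half),(half,-half),(-half,-half)]
    src=np.float32([proj(C,[c[0]+a,c[1]+b,z]) for a,b in s]); dst=np.float32([(0,0),(n,0),(n,n),(0,n)])
    return cv2.warpPerspective(im,cv2.getPerspectiveTransform(src,dst),(n,n),flags=cv2.INTER_CUBIC)
E
python3 - <<'E'
from h import *
np.set_printoptions(precision=4,suppress=True)
C,im=snap("wrist"); st=arm.state(); print(st["ee_pos"],st["ee_rot"],st["dq"])
r=arm.pinpoint("wrist","socket")[0]; print(r["uv"],onz(C,r["uv"],.044))
for x in arm.cut_out("wrist","fixture")[:1]:
    m=x["region"].astype(np.uint8)*255
    M=rect(C,m,(.48,.115),.012,.15,1000); (cx,cy),sz,a=cv2.minAreaRect(cv2.findNonZero((M>127).astype(np.uint8))); print("fix",.48+(cx-150)/1e3,.115-(cy-150)/1e3,sz,a,x["conf"])
for x in arm.cut_out("wrist","work_plate")[:1]:
    m=x["region"].astype(np.uint8)*255
    M=rect(C,m,(.48,.115),.020,.15,1000); (cx,cy),sz,a=cv2.minAreaRect(cv2.findNonZero((M>127).astype(np.uint8))); print("plate",.48+(cx-150)/1e3,.115-(cy-150)/1e3,sz,a,x["conf"])
A=cv2.resize(rect(C,im,(.48,.115),.012,.13,2000),(400,400)); B=rect(C,im,(.4664,.0551),.044,.025,8000)
cv2.imwrite("pics/rect2.png",cv2.cvtColor(np.hstack([A,B]),cv2.COLOR_RGB2BGR))
E
```

```text
[0.4605 0.064  0.2018] [179.941    0.0048  89.9153] [ 0.0636 -0.0745  0.2108 -0.0905 -0.1103  0.2387]
[327.6, 188.3] [0.4655 0.0552 0.044 ]
fix 0.4832115478515625 0.11512112426757813 (131.36947631835938, 200.34938049316406) 16.606979370117188 0.97
plate 0.48495281982421873 0.10808489990234375 (102.05889892578125, 78.70759582519531) 15.945395469665527 0.68
```

View pics/rect2.png

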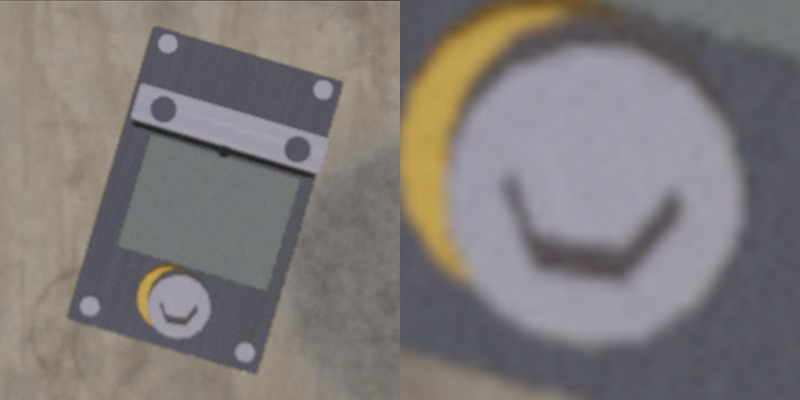

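The rectified view shows these values:
- **Fixture:** 131 x 200 mm, yaw -16.6°, so the frame check holds.
- **Socket:** at about (0.4656, 0.0556).
- **Hexagon:** edges at (508,180)-(538,260)-(625,270)-(680,197), so the corners lie at about -7° mod 60. That puts the screw 0.88 rad clockwise of rest.

Now to the key, turning the tool to yaw 180 on the way.

>>> jog_arm:
  plan:
    - [[-5, 0.6, 0], -0.18]
    - [[-10, 1.2, 0], -0.36]
    - [[-15, 1.8, 0], -0.54]
    - [[-20, 2.4, 0], -0.72]
    - [[-24.7, 2.9, 0], -0.9]

```text
t: 3.78
ee_pos: [0.4889, -0.1843, 0.2016]
ee_rot: [180.0, 0.0, 141.2]
force: [0.6, 0.1, -0.4]
gripper_width: 1.0
gripper_force: 0.0
```

>>> jog_arm:
  plan:
    - [[0, 0, 0], -0.18]
    - [[0, 0, 0], -0.36]
    - [[0, 0, 0], -0.54]
    - [[0, 0, 0], -0.67]
    - [[0, 0, 0], -0.67]

```text
t: 4.4
ee_pos: [0.4889, -0.1824, 0.2015]
ee_rot: [-180.0, 0.0, 179.2]
force: [0.2, 0.7, 0.1]
gripper_width: 1.0
gripper_force: 0.0
```

```bash
python3 - <<'E'
from h import *
np.set_printoptions(precision=4,suppress=True)
C,im=snap("wrist","w3.png"); st=arm.state(); print(st["ee_pos"],st["ee_rot"],st["q"],st["t"])
C1=cam("wrist",{"ee_pos":np.array([.4897,-.1708,.2718]),"ee_rot":[180,0,89.85]})
im1=cv2.cvtColor(cv2.imread("pics/w1.png"),cv2.COLOR_BGR2RGB)
h=arm.pinpoint("wrist","key_hole"); print([(x["uv"],x["conf"],onz(C,x["uv"],.05)) for x in h[:2]])
h=arm.pinpoint("wrist","hex_key"); print([(x["uv"],x["conf"],onz(C,x["uv"],.005)) for x in h[:2]])
B1=rect(C1,im1,(.489,-.187),.106,.06,3333);B=rect(C,im,(.489,-.187),.106,.06,3333)
cv2.imwrite("pics/key.png",cv2.cvtColor(np.hstack([B1,B]),cv2.COLOR_RGB2BGR)); print(B.shape)
E
```

```text
[ 0.4889 -0.1823  0.2014] [-179.9949    0.0129  179.137 ] [ -27.705    21.8221  105.7602    0.0017   52.4039 -116.843 ] 4.45
[([318.9, 181.1], 0.74, array([ 0.4878, -0.1863,  0.05  ]))]
[([325.3, 171.3], 0.92, array([ 0.488 , -0.1789,  0.005 ]))]
(399, 399, 3)
```

View pics/key.png

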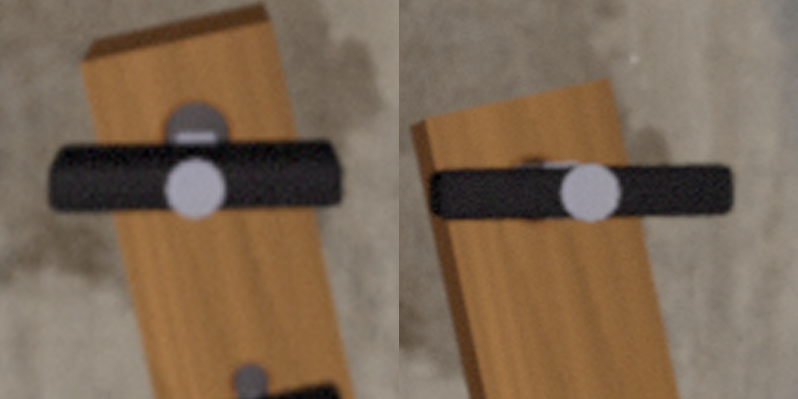

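Both views put the larger crossbar's centre disc at about (0.487, -0.184), top height about 0.106, bar yaw about 0.8° and 90 mm long. The second, smaller shank is at the lower right, so this is the larger key. Descending to grasp it.

>>> jog_arm:
  plan:
    - [[0.2, -0.2, 4], -0.03]
    - [[0.2, -0.2, 8], -0.03]
    - [[0.2, -0.2, 11], -0.03]
    - [[0.2, -0.2, 12.5], -0.03]
    - [[0.2, -0.2, 12.5], -0.03]

```text
t: 5.18
ee_pos: [0.4869, -0.1839, 0.0759]
ee_rot: [180.0, -0.1, -179.0]
force: [0.1, -0.9, -0.4]
gripper_width: 0.999
gripper_force: 0.0
```

>>> jog_arm:
  plan:
    - [[0, 0, 0], 0]
    - [[0, 0, 0], 0]
    - [[0, 0, 0], 0]
    - [[0, 0, 0], 0]
    - [[0, 0, 0], 0]
  gripper: 0

```text
t: 5.8
ee_pos: [0.4874, -0.1843, 0.0769]
ee_rot: [-179.9, 0.1, -178.9]
force: [-0.2, -2.3, 5.9]
gripper_width: 0.185
gripper_force: 58.5
```

>>> jog_arm:
  plan:
    - [[0, 0, 0], 0]
    - [[0, 0, 0], 0]
    - [[0, 0, 0], 0]

```text
t: 6.18
ee_pos: [0.4873, -0.1844, 0.0769]
ee_rot: [-180.0, 0.1, -178.9]
force: [-0.5, -1.3, 6.9]
gripper_width: 0.184
gripper_force: 58.5
```

>>> jog_arm:
  plan:
    - [[0, 0, -2], 0]
    - [[0, 0, -4], 0]
    - [[0, 0, -6], 0]
    - [[0, 0, -8], 0]
    - [[0, 0, -8], 0]

```text
t: 6.8
ee_pos: [0.4873, -0.1841, 0.1572]
ee_rot: [-179.9, 0.1, -178.9]
force: [-0.1, -0.9, -2.4]
gripper_width: 0.179
gripper_force: 58.6
```

```bash
python3 - <<'E'
from h import *
np.set_printoptions(precision=4,suppress=True)
st=arm.state(); print(st["ee_pos"],st["ee_rot"],st["force"],st["ft_torque"])
rs=[]
for n in ["wrist","side","scene"]:
    C,im=snap(n,n+"_lift.png")
    for t in ["hex_key","key_hole"]:
        r=arm.pinpoint(n,t); print(n,t,[(x["uv"],round(x["conf"],2)) for x in r[:2]])
        if r and t=="hex_key": rs.append(ray(C,r[0]["uv"])); print(onz(C,r[0]["uv"],st["ee_pos"][2]-.072))
        if r and t=="key_hole": print(onz(C,r[0]["uv"],.05))
if len(rs)>1: print(tri(rs))
E
```

```text
[ 0.4873 -0.1841  0.1572] [-179.9433    0.1062 -178.9451] [-0.1452 -0.9472 -2.3716] [-0.0648 -0.011  -0.0203]
wrist hex_key [([326.2, 207.7], 0.86), ([320.8, 195.7], 0.39)]
[ 0.4864 -0.181   0.0852]
wrist key_hole [([322.3, 192.4], 0.96)]
[ 0.4848 -0.1843  0.05  ]
side hex_key []
side key_hole [([354.4, 155.7], 0.86)]
[ 0.4895 -0.1908  0.05  ]
scene hex_key [([337.5, 256.5], 0.61)]
[ 0.4851 -0.1789  0.0852]
scene key_hole [([338.8, 272.3], 0.97)]
[ 0.4828 -0.1885  0.05  ]
(array([ 0.4847, -0.1807,  0.0872]), [0.0009491152882993735, 0.0009491152882993368])
```

View pics/wrist_lift.png

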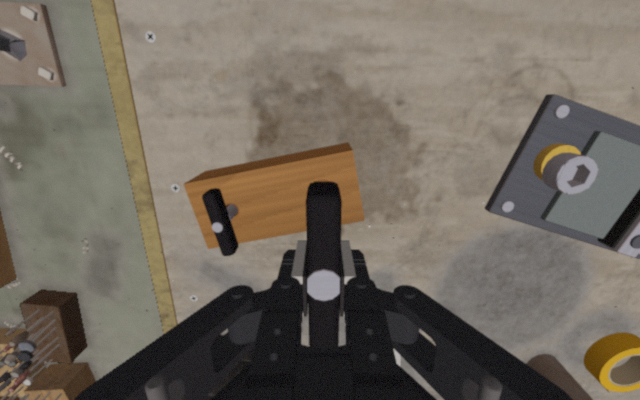

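The key is held, with its disc at (323,285). The stand, the small key and the fixture are undisturbed. Screw head is in view at (577,174). Moving towards the socket for a second look beside it.

>>> jog_arm:
  plan:
    - [[0.4, 4, 0], 0.03]
    - [[0.8, 8, 0], 0.06]
    - [[1.2, 12, 0], 0.09]
    - [[1.6, 16, 0], 0.12]
    - [[1.9, 17.9, 0], 0.14]

```text
t: 7.88
ee_pos: [0.4643, -0.0036, 0.1563]
ee_rot: [180.0, -0.0, 173.1]
force: [-0.1, -1.1, -1.6]
gripper_width: 0.182
gripper_force: 58.8
```

>>> jog_arm:
  plan:
    - [[0, 0, 0], 0]
    - [[0, 0, 0], 0]
    - [[0, 0, 0], 0]

```text
t: 8.25
ee_pos: [0.4649, -0.0061, 0.1562]
ee_rot: [-180.0, 0.0, 173.0]
force: [0.2, -0.5, -3.0]
gripper_width: 0.18
gripper_force: 58.9
```

```bash
python3 - <<'E'
from h import *
np.set_printoptions(precision=4,suppress=True)
st=arm.state(); print(st["ee_pos"],st["ee_rot"],st["q"])
C,im=snap("wrist","w4.png")
r=arm.pinpoint("wrist","socket"); print([(x["uv"],x["conf"],onz(C,x["uv"],.044)) for x in r[:2]])
B=rect(C,im,(.4656,.0556),.044,.025,8000)
z=st["ee_pos"][2]-.072+.101; G=rect(C,im,st["ee_pos"][:2],z,.025,8000)
cv2.imwrite("pics/rect4.png",cv2.cvtColor(np.hstack([B,G]),cv2.COLOR_RGB2BGR))
# circle centre of the bright head
g=cv2.cvtColor(B,cv2.COLOR_RGB2GRAY); c=cv2.HoughCircles(cv2.medianBlur(g,5),cv2.HOUGH_GRADIENT,1.5,200,param1=80,param2=20,minRadius=140,maxRadius=165); print(c, None if c is None else (.4656+(c[0,0,0]-200)/8000,.0556-(c[0,0,1]-200)/8000))
E
```

```text
[ 0.4649 -0.0061  0.1562] [-179.9967    0.0066  172.986 ] [ -8.8948  21.3646 116.0412  -0.0046  42.5874 -91.8775]
[([385.1, 188.1], 0.8, array([0.4669, 0.0539, 0.044 ]))]
None None
```

View pics/rect4.png

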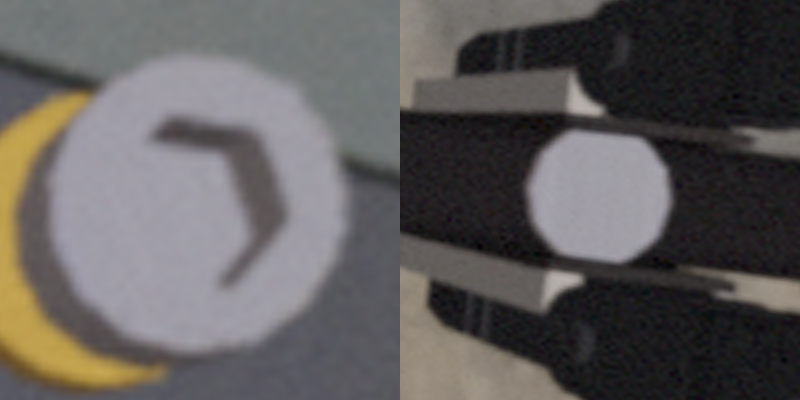

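The left half shows the screw head centred at (199,202), radius 149 px (18.7 mm), so at (0.4655, 0.0553). The hexagon is at about -8.5° mod 60. On the right, the key's end disc at (599,196) lies within 0.5 mm of the tool axis. Going over the socket and down to just above it.

>>> jog_arm:
  plan:
    - [[0.3, 3, 0], 0.02]
    - [[0.67, 6, 0], 0.02]
    - [[0.67, 6.04, 1.5], 0.02]
    - [[0.67, 6.04, 3], 0.02]
    - [[0.67, 6.04, 3.3], 0.02]

```text
t: 8.98
ee_pos: [0.4652, 0.0552, 0.1226]
ee_rot: [-180.0, -0.1, 171.9]
force: [0.5, -0.2, -2.1]
gripper_width: 0.181
gripper_force: 59.1
```

>>> jog_arm:
  plan:
    - [[0, 0, 0], 0]
    - [[0, 0, 0], 0]
    - [[0, 0, 0.2], 0]

```text
t: 9.35
ee_pos: [0.4656, 0.0554, 0.1217]
ee_rot: [180.0, 0.1, 171.9]
force: [0.8, 0.2, -1.9]
gripper_width: 0.185
gripper_force: 59.1
```

>>> jog_arm:
  plan:
    - [[0, -0.05, 0.2], 0]
    - [[0, -0.05, 0.4], 0]
    - [[0, -0.05, 0.5], 0]
    - [[0, -0.05, 0.6], 0]
    - [[0, -0.05, 0.7], 0]

```text
t: 9.98
ee_pos: [0.4656, 0.0549, 0.1145]
ee_rot: [180.0, 0.1, 171.9]
force: [1.4, 0.0, -2.0]
gripper_width: 0.179
gripper_force: 59.0
```

>>> jog_arm:
  plan:
    - [[0, 0, 0.05], 0]
    - [[0, 0, 0.1], 0]
    - [[0, 0, 0.15], 0]

```text
t: 10.35
ee_pos: [0.4654, 0.055, 0.1128]
ee_rot: [180.0, 0.0, 171.9]
force: [0.7, -0.1, -2.9]
gripper_width: 0.182
gripper_force: 58.7
```

>>> jog_arm:
  plan:
    - [[0, 0, 0.05], 0]
    - [[0, 0, 0.1], 0]
    - [[0, 0, 0.15], 0]
    - [[0, 0, 0.2], 0]
    - [[0, 0, 0.25], 0]

```text
t: 10.98
ee_pos: [0.4653, 0.0549, 0.1103]
ee_rot: [-180.0, 0.0, 171.9]
force: [1.3, 0.5, -1.5]
gripper_width: 0.183
gripper_force: 58.7
```

>>> jog_arm:
  plan:
    - [[0, 0, 0.05], 0]
    - [[0, 0, 0.1], 0]
    - [[0, 0, 0.15], 0]

```text
t: 11.35
ee_pos: [0.4653, 0.0549, 0.1088]
ee_rot: [-180.0, 0.0, 171.9]
force: [0.8, 0.0, -1.4]
gripper_width: 0.179
gripper_force: 58.7
```

>>> jog_arm:
  plan:
    - [[0, 0, 0.1], 0]
    - [[0, 0, 0.2], 0]
    - [[0, 0, 0.3], 0]
    - [[0, 0, 0.4], 0]
    - [[0, 0, 0.45], 0]

```text
t: 11.98
ee_pos: [0.4653, 0.0549, 0.1042]
ee_rot: [180.0, -0.0, 171.9]
force: [1.6, 0.4, -1.8]
gripper_width: 0.18
gripper_force: 58.7
```

>>> jog_arm:
  plan:
    - [[0, 0, 0.05], 0]
    - [[0, 0, 0.1], 0]
    - [[0, 0, 0.15], 0]
    - [[0, 0, 0.2], 0]

```text
t: 12.48
ee_pos: [0.4653, 0.0549, 0.1023]
ee_rot: [180.0, 0.0, 171.9]
force: [1.4, 0.5, -1.5]
gripper_width: 0.178
gripper_force: 58.7
```

Now I'm feeling for the bottom, expected at TCP z of about 0.102.

>>> jog_arm:
  plan:
    - [[0, 0, 0.05], 0]
    - [[0, 0, 0.1], 0]
    - [[0, 0, 0.15], 0]
    - [[0, 0, 0.2], 0]

```text
t: 12.98
ee_pos: [0.4663, 0.0549, 0.1016]
ee_rot: [180.0, 0.2, 171.9]
force: [-0.8, 0.5, 23.0]
gripper_width: 0.185
gripper_force: 62.2
```

The bottom is reached at TCP z 0.1016, tip about 0.030, as expected for fully home. Easing the press, then turning.

>>> jog_arm:
  plan:
    - [[0, 0, -0.08], 0]
    - [[0, 0, -0.08], 0]
    - [[0, 0, -0.08], 0]

```text
t: 13.35
ee_pos: [0.4659, 0.0549, 0.1018]
ee_rot: [180.0, 0.1, 171.9]
force: [1.1, 0.1, 9.8]
gripper_width: 0.18
gripper_force: 60.2
```

```bash
cat > f.py <<'E'
from h import *
np.set_printoptions(precision=3,suppress=True)
s=arm.state(); print(round(s["t"],2),s["ee_pos"],s["ee_rot"],"F",s["force"],"T",s["ft_torque"],"J6",s["joint_torque"][5],"q6",s["q"][5],s["gripper_width"])
E
python3 f.py
```

```text
13.35 [0.466 0.055 0.102] [179.992   0.104 171.889] F [1.081 0.104 9.829] T [ 0.024 -0.151 -0.042] J6 -0.00723418575944379 q6 -83.23689534126757 0.17994118066015938
```

>>> jog_arm:
  plan:
    - [[0, 0, 0], 0.05]
    - [[0, 0, 0], 0.1]
    - [[0, 0, 0], 0.15]
    - [[0, 0, 0], 0.2]
    - [[0, 0, 0], 0.2]

```text
t: 13.98
ee_pos: [0.4662, 0.0549, 0.1019]
ee_rot: [180.0, 0.1, 160.4]
force: [1.7, 0.3, 8.6]
gripper_width: 0.18
gripper_force: 59.9
```

```bash
python3 f.py
```

```text
13.97 [0.466 0.055 0.102] [179.959   0.139 160.4  ] F [1.714 0.27  8.635] T [ 0.186 -0.439  0.101] J6 0.4408719018101692 q6 -71.7456404438546 0.17978923809501962
```

>>> jog_arm:
  plan:
    - [[0, 0, 0], 0.05]
    - [[0, 0, 0], 0.1]
    - [[0, 0, 0], 0.1]
    - [[0, 0, 0], 0.1]

```text
t: 14.48
ee_pos: [0.4661, 0.0549, 0.1018]
ee_rot: [179.9, 0.1, 154.7]
force: [1.7, -0.7, 8.4]
gripper_width: 0.181
gripper_force: 59.8
```

```bash
python3 f.py
```

```text
14.47 [0.466 0.055 0.102] [179.95    0.131 154.715] F [ 1.688 -0.656  8.416] T [ 0.135 -0.38   0.144] J6 0.13808514922857285 q6 -66.05717762164991 0.1807572601074329
```

>>> jog_arm:
  plan:
    - [[0, 0, 0], 0.05]
    - [[0, 0, 0], 0.1]
    - [[0, 0, 0], 0.1]
    - [[0, 0, 0], 0.1]

```text
t: 14.98
ee_pos: [0.4661, 0.0549, 0.1018]
ee_rot: [179.9, 0.1, 149.0]
force: [1.1, -0.6, 8.3]
gripper_width: 0.179
gripper_force: 59.9
```

```bash
python3 f.py
```

```text
14.97 [0.466 0.055 0.102] [179.939   0.126 148.988] F [ 1.07  -0.592  8.296] T [ 0.007 -0.389  0.161] J6 0.14495928771793842 q6 -60.328686189022434 0.1792261094203389
```

>>> jog_arm:
  plan:
    - [[0, 0, 0], 0.05]
    - [[0, 0, 0], 0.1]
    - [[0, 0, 0], 0.1]
    - [[0, 0, 0], 0.1]

```text
t: 15.48
ee_pos: [0.4662, 0.0548, 0.1018]
ee_rot: [179.9, 0.1, 143.3]
force: [2.0, -0.3, 9.2]
gripper_width: 0.186
gripper_force: 60.0
```

```bash
python3 f.py
```

```text
15.47 [0.466 0.055 0.102] [179.928   0.123 143.259] F [ 1.999 -0.294  9.172] T [-0.082 -0.421  0.191] J6 0.16103442292660475 q6 -54.59807857135302 0.18621606701017512
```

>>> jog_arm:
  plan:
    - [[0, 0, 0], 0.04]
    - [[0, 0, 0], 0.06]
    - [[0, 0, 0], 0.06]
    - [[0, 0, 0], 0.06]

```text
t: 15.98
ee_pos: [0.4661, 0.0548, 0.1018]
ee_rot: [179.9, 0.1, 139.8]
force: [2.4, -1.4, 8.7]
gripper_width: 0.182
gripper_force: 60.7
```

```bash
python3 f.py
```

```text
15.97 [0.466 0.055 0.102] [179.925   0.121 139.833] F [ 2.394 -1.365  8.717] T [-0.172 -0.405  0.256] J6 0.24154342710971832 q6 -51.16847512397439 0.18210811634212387
```

The torque has started to rise, so smaller steps from here.

>>> jog_arm:
  plan:
    - [[0, 0, 0], 0.02]
    - [[0, 0, 0], 0.04]
    - [[0, 0, 0], 0.04]
    - [[0, 0, 0], 0.04]

```text
t: 16.48
ee_pos: [0.4661, 0.0548, 0.1018]
ee_rot: [179.9, 0.1, 137.5]
force: [1.4, -0.6, 8.2]
gripper_width: 0.181
gripper_force: 60.5
```

```bash
python3 f.py
```

```text
16.48 [0.466 0.055 0.102] [179.923   0.116 137.539] F [ 1.422 -0.599  8.246] T [-0.137 -0.371  0.207] J6 0.2203720947727561 q6 -48.87417563592487 0.1814425461742761
```

>>> jog_arm:
  plan:
    - [[0, 0, 0], 0.015]
    - [[0, 0, 0], 0.03]
    - [[0, 0, 0], 0.03]
    - [[0, 0, 0], 0.03]

```text
t: 16.98
ee_pos: [0.4661, 0.0548, 0.1018]
ee_rot: [179.9, 0.1, 135.8]
force: [1.9, -0.9, 8.1]
gripper_width: 0.18
gripper_force: 60.7
```

```bash
python3 f.py
```

```text
16.98 [0.466 0.055 0.102] [179.92    0.115 135.829] F [ 1.87  -0.936  8.088] T [-0.209 -0.401  0.206] J6 0.23295175284147263 q6 -47.1591095431425 0.17968455823318327
```

>>> jog_arm:
  plan:
    - [[0, 0, 0], 0.03]
    - [[0, 0, 0], 0.05]
    - [[0, 0, 0], 0.05]
    - [[0, 0, 0], 0.05]

```text
t: 17.48
ee_pos: [0.4661, 0.0548, 0.1018]
ee_rot: [179.9, 0.1, 133.0]
force: [1.3, -1.7, 8.5]
gripper_width: 0.182
gripper_force: 60.6
```

```bash
python3 f.py
```

```text
17.48 [0.466 0.055 0.102] [179.917   0.11  132.962] F [ 1.263 -1.706  8.459] T [-0.212 -0.353  0.228] J6 0.2305164048448205 q6 -44.29325618939002 0.18187657991143344
```

>>> jog_arm:
  plan:
    - [[0, 0, 0], 0.02]
    - [[0, 0, 0], 0.04]
    - [[0, 0, 0], 0.04]
    - [[0, 0, 0], 0.04]

```text
t: 17.98
ee_pos: [0.4662, 0.0548, 0.1018]
ee_rot: [179.9, 0.1, 130.7]
force: [1.8, -0.3, 8.0]
gripper_width: 0.18
gripper_force: 60.8
```

```bash
python3 f.py
```

```text
17.98 [0.466 0.055 0.102] [179.909   0.111 130.674] F [ 1.761 -0.275  7.991] T [-0.311 -0.403  0.231] J6 0.24674193933606148 q6 -42.00297842236154 0.17969558065071162
```

>>> jog_arm:
  plan:
    - [[0, 0, 0], 0.02]
    - [[0, 0, 0], 0.04]
    - [[0, 0, 0], 0.04]
    - [[0, 0, 0], 0.04]

```text
t: 18.48
ee_pos: [0.4661, 0.0547, 0.1018]
ee_rot: [179.9, 0.1, 128.4]
force: [2.0, -1.1, 8.3]
gripper_width: 0.177
gripper_force: 61.9
```

```bash
python3 f.py
```

```text
18.48 [0.466 0.055 0.102] [179.916   0.107 128.397] F [ 1.952 -1.103  8.255] T [-0.363 -0.376  0.334] J6 0.3327097836881876 q6 -39.71766635347491 0.17715701627410466
```

>>> jog_arm:
  plan:
    - [[0, 0, 0], 0.02]
    - [[0, 0, 0], 0.03]
    - [[0, 0, 0], 0.03]
    - [[0, 0, 0], 0.03]

```text
t: 18.98
ee_pos: [0.4661, 0.0547, 0.1018]
ee_rot: [179.9, 0.1, 126.7]
force: [1.2, -1.8, 8.8]
gripper_width: 0.178
gripper_force: 63.1
```

```bash
python3 f.py
```

```text
18.98 [0.466 0.055 0.102] [179.916   0.108 126.692] F [ 1.229 -1.81   8.767] T [-0.409 -0.351  0.454] J6 0.4201401025056839 q6 -38.005425597066065 0.17756429380397
```

>>> jog_arm:
  plan:
    - [[0, 0, 0], 0.015]
    - [[0, 0, 0], 0.03]
    - [[0, 0, 0], 0.03]
    - [[0, 0, 0], 0.03]

```text
t: 19.48
ee_pos: [0.4661, 0.0546, 0.1018]
ee_rot: [179.9, 0.1, 125.0]
force: [1.6, -2.1, 9.1]
gripper_width: 0.181
gripper_force: 63.9
```

```bash
python3 f.py
```

```text
19.48 [0.466 0.055 0.102] [179.919   0.106 124.975] F [ 1.568 -2.143  9.089] T [-0.485 -0.328  0.489] J6 0.4726133309304714 q6 -36.28702095717019 0.180683279923159
```

>>> jog_arm:
  plan:
    - [[0, 0, 0], 0.015]
    - [[0, 0, 0], 0.03]
    - [[0, 0, 0], 0.03]
    - [[0, 0, 0], 0.03]

```text
t: 19.98
ee_pos: [0.466, 0.0547, 0.1018]
ee_rot: [179.9, 0.1, 123.3]
force: [1.0, -2.8, 9.3]
gripper_width: 0.183
gripper_force: 65.7
```

```bash
python3 f.py
```

```text
19.98 [0.466 0.055 0.102] [179.921   0.103 123.276] F [ 1.032 -2.755  9.275] T [-0.399 -0.292  0.588] J6 0.5667024292051792 q6 -34.57947856171149 0.1827967312519556
```

That reads 0.55–0.57 N m, hand-snug. Unloading the twist within the key's play before pulling out.

>>> jog_arm:
  plan:
    - [[0, 0, 0], -0.03]
    - [[0, 0, 0], -0.06]
    - [[0, 0, 0], -0.06]

```text
t: 20.35
ee_pos: [0.4661, 0.0548, 0.1018]
ee_rot: [179.9, 0.1, 126.7]
force: [1.3, 0.2, 8.4]
gripper_width: 0.182
gripper_force: 59.6
```

```bash
python3 f.py
```

```text
20.35 [0.466 0.055 0.102] [179.905   0.087 126.651] F [1.336 0.154 8.358] T [-0.113 -0.332 -0.018] J6 -0.17161991447210312 q6 -37.997566184510454 0.18195450562622012
```

>>> jog_arm:
  plan:
    - [[0, 0, -0.3], 0]
    - [[0, 0, -0.8], 0]
    - [[0, 0, -1.4], 0]
    - [[0, 0, -2], 0]
    - [[0, 0, -2], 0]

```text
t: 20.98
ee_pos: [0.4652, 0.0549, 0.1218]
ee_rot: [180.0, 0.0, 126.6]
force: [-0.0, 0.1, -2.2]
gripper_width: 0.177
gripper_force: 62.8
```

>>> jog_arm:
  plan:
    - [[0, 0, -1], 0]
    - [[0, 0, -3], 0]
    - [[0, 0, -5.5], 0]
    - [[0, 0, -5.5], 0]

```text
t: 21.48
ee_pos: [0.4659, 0.0549, 0.1776]
ee_rot: [179.9, 0.1, 126.6]
force: [0.5, -0.0, -3.0]
gripper_width: 0.178
gripper_force: 62.8
```

```bash
python3 f.py; python3 - <<'E'
from h import *
C,im=snap("wrist","w5.png")
E
```

```text
21.48 [0.466 0.055 0.178] [179.852   0.119 126.626] F [ 0.478 -0.04  -3.037] T [0.007 0.065 0.044] J6 8.745637387619354e-05 q6 -37.97308201766716 0.1782089964975514
```

View pics/w5.png

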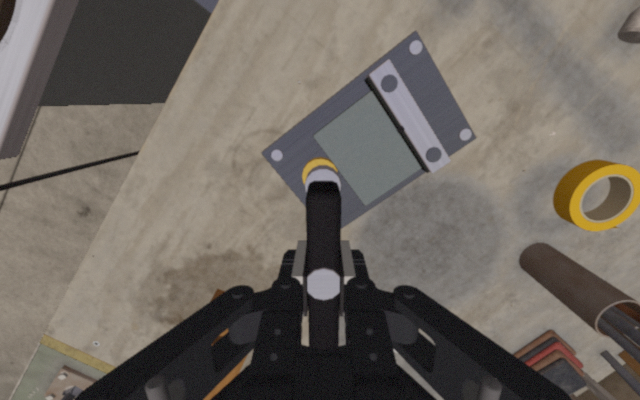

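The picture shows the plate lying against the stop bar, and the key free in the gripper with its disc still at (323,285), so it has not slipped. Returning to the stand.

>>> jog_arm:
  plan:
    - [[-4.1, -2.5, 0], -0.18]
    - [[-8.2, -5, 0], -0.36]
    - [[-12.3, -7.5, 0], -0.54]
    - [[-16.4, -10, 0], -0.72]
    - [[-20.47, -12.54, 0], -0.9]

```text
t: 22.15
ee_pos: [0.4863, -0.1857, 0.1749]
ee_rot: [180.0, -0.1, 178.5]
force: [-0.1, 0.6, -2.3]
gripper_width: 0.176
gripper_force: 62.8
```

>>> jog_arm:
  plan:
    - [[0, 0, 0], -0.05]
    - [[0, 0, 0], -0.05]
    - [[0, 0, 0], -0.05]
    - [[0, 0, 0], -0.05]

```text
t: 22.65
ee_pos: [0.4868, -0.1836, 0.176]
ee_rot: [180.0, -0.0, -178.9]
force: [0.5, -1.1, -1.8]
gripper_width: 0.177
gripper_force: 62.8
```

```bash
python3 f.py; python3 - <<'E'
from h import *
C,im=snap("scene"); r=arm.pinpoint("wrist" if 0 else "scene","key_hole"); print(r[:1] and (r[0]["uv"],r[0]["conf"]), proj(C,[.4877,-.1848,.05]))
E
```

```text
22.65 [ 0.487 -0.184  0.176] [ 179.994   -0.005 -178.938] F [ 0.464 -1.084 -1.829] T [ 0.003  0.007 -0.026] J6 0.01655520871281624 q6 -119.00805704010924 0.1771862929978059
([340.3, 273.5], 0.81) [339.41069653 270.21887553]
```

>>> jog_arm:
  plan:
    - [[-0.05, -0.05, 1.5], 0]
    - [[-0.05, -0.05, 3.5], 0]
    - [[-0.05, -0.05, 4.8], 0]
    - [[-0.05, -0.05, 5.1], 0]
    - [[-0.05, -0.05, 5.1], 0]

```text
t: 23.38
ee_pos: [0.4874, -0.1847, 0.1251]
ee_rot: [180.0, 0.0, -178.9]
force: [-0.2, -0.1, -2.1]
gripper_width: 0.179
gripper_force: 62.8
```

>>> jog_arm:
  plan:
    - [[0, 0, 0.2], 0]
    - [[0, 0, 0.4], 0]
    - [[0, 0, 0.6], 0]
    - [[0, 0, 0.8], 0]
    - [[0, 0, 0.9], 0]

```text
t: 24.0
ee_pos: [0.4873, -0.1846, 0.116]
ee_rot: [180.0, 0.0, -178.9]
force: [-0.7, -0.4, -1.8]
gripper_width: 0.176
gripper_force: 62.8
```

Tip is in the hole, with no resistance. Continuing down to a TCP z of about 0.0775.

>>> jog_arm:
  plan:
    - [[0, 0, 0.7], 0]
    - [[0, 0, 1.4], 0]
    - [[0, 0, 2.1], 0]
    - [[0, 0, 2.8], 0]
    - [[0, 0, 3.2], 0]

```text
t: 24.62
ee_pos: [0.4872, -0.1846, 0.0835]
ee_rot: [180.0, -0.0, -178.9]
force: [-0.4, 0.3, -2.9]
gripper_width: 0.18
gripper_force: 62.8
```

>>> jog_arm:
  plan:
    - [[0, 0, 0.2], 0]
    - [[0, 0, 0.4], 0]
    - [[0, 0, 0.6], 0]
    - [[0, 0, 0.6], 0]

```text
t: 25.12
ee_pos: [0.4873, -0.1846, 0.0781]
ee_rot: [180.0, 0.0, -178.9]
force: [0.5, 0.4, -3.1]
gripper_width: 0.18
gripper_force: 62.8
```

>>> jog_arm:
  plan:
    - [[0, 0, 0.1], 0]
    - [[0, 0, 0.1], 0]
    - [[0, 0, 0.1], 0]

```text
t: 25.5
ee_pos: [0.4873, -0.1846, 0.0772]
ee_rot: [-180.0, 0.0, -178.9]
force: [-0.2, 0.5, -2.4]
gripper_width: 0.177
gripper_force: 62.8
```

>>> jog_arm:
  plan:
    - [[0, 0, 0], 0]
    - [[0, 0, 0], 0]
    - [[0, 0, 0], 0]
    - [[0, 0, 0], 0]
    - [[0, 0, 0], 0]
  gripper: 1

```text
t: 26.12
ee_pos: [0.4873, -0.1847, 0.0771]
ee_rot: [-180.0, 0.0, -178.9]
force: [-0.2, 0.3, 0.5]
gripper_width: 1.0
gripper_force: 0.0
```

>>> jog_arm:
  plan:
    - [[0, 0, 0], 0]
    - [[0, 0, -1], 0]
    - [[0, 0, -4], 0]
    - [[0, 0, -9], 0]
    - [[0, 0, -13], 0]

```text
t: 26.75
ee_pos: [0.4873, -0.1846, 0.2096]
ee_rot: [-180.0, 0.1, -178.9]
force: [-0.5, 0.3, -0.6]
gripper_width: 1.001
gripper_force: 0.0
```

>>> jog_arm:
  plan:
    - [[-3, 0, -2], 0]
    - [[-4, 0, -4], 0]
    - [[-4, 0, -4], 0]
    - [[-4, 0, -4], 0]

```text
t: 27.25
ee_pos: [0.5265, -0.1837, 0.2465]
ee_rot: [180.0, -0.1, -178.9]
force: [0.5, 1.9, 0.1]
gripper_width: 0.998
gripper_force: 0.0
```

```bash
python3 f.py; python3 - <<'E'
from h import *
np.set_printoptions(precision=4,suppress=True)
C,im=snap("wrist","w6.png")
for t,z in [("hex_key",.005),("key_hole",.05)]:
    print(t,[(x["uv"],x["conf"],onz(C,x["uv"],z)) for x in arm.pinpoint("wrist",t)[:2]])
E
```

```text
27.25 [ 0.526 -0.184  0.247] [ 179.975   -0.055 -178.949] F [0.545 1.862 0.098] T [-0.025  0.014  0.019] J6 0.0029456127231242135 q6 -117.07137483606374 0.9977952216381308
hex_key [([321.6, 135.9], 0.79, array([ 0.4874, -0.1856,  0.005 ]))]
key_hole [([323.2, 140.3], 0.85, array([ 0.4872, -0.1835,  0.05  ]))]
```

View pics/w6.png

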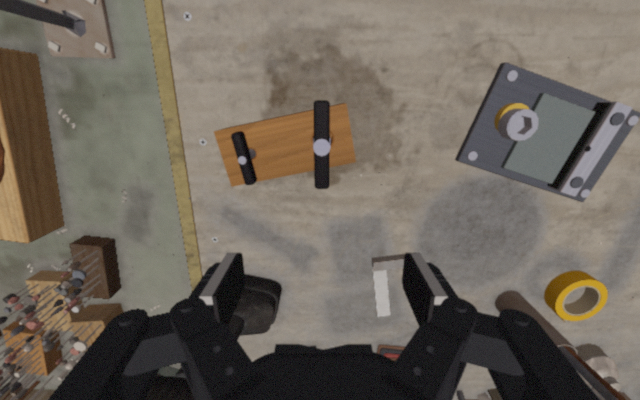

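The larger key stands upright in its hole with its disc at (322,147). The small key at (242,160) is untouched, and the plate sits against the stop bar near (550,140). Handing in.

```bash
python3 -c "
from workcell import arm
print(arm.close_job())"
```

```text
the job is handed in; nothing more can be done
None
```

The job is handed in: the plate is clamped against the stop bar at a measured 0.55–0.57 N m, the larger key is back upright in its own hole, and the other things were left alone. I was not shown the judge's result.

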